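# Close an adjustable wrench on a gas port's cap nut and snug the nut up

## Task

An adjustable wrench lies open around the brass cap nut of the white gas manifold. Roll the wrench's worm gently with a fingertip (never pressing it with more than 25 N) until the jaw is snug on the nut but not forced (it must not squeeze the nut with over 80 N), and only then swing the wrench by its handle to turn the nut clockwise until the red mark on the nut points at the red mark on the manifold, not past it. Do not turn the nut with your fingers, leave the wrench snug on the nut, and do not disturb the other things.

Things in the scene. Friction and masses are not known exactly. Their poses are not given: they have to be found in the camera images.
- manifold: low white metal box, 300 (its x) x 420 (its y) x 30 mm high, fixed to the bench; origin at the centre of its underside, z up. Its flat top, 30 mm above the bench, carries the cap nut (axis at x=0, y=60 mm of its frame), the wrench, and along its +y edge two small fixed fittings 22 mm high.
- nut_top (a point): centre of the top face of the brass cap nut: a hexagon 26 mm across flats, 30 mm across corners, its top 17.5 mm above the manifold's top. The nut turns about its upright axis with steady friction of about 0.3 N m and stays where it is left.
- nut_mark (a point): outer end of the red line on the nut's top, 14.5 mm from the nut's axis
- target_mark (a point): middle of the red line (26 x 4 mm) painted on the manifold's top, 37 mm from the nut's axis: the nut's mark must end up pointing at it
- cap_nut (a joint): turn of the nut, rad, growing as it turns clockwise seen from above (tightening); about 0 at the start; its mark points at the manifold's mark at 0.80
- wrench: adjustable wrench lying flat, loose, 249 mm long, 0.48 kg, head 15 mm thick. Origin on its underside, in the mouth, 13 mm from the fixed jaw's face. x points out of the mouth (handle along -x), z up; movable jaw at +y, fixed jaw at -y, so tightening swings the handle towards +y. Throat at x=-17.5 mm; jaws end at x=14. Grey handle 22 mm wide, x=-66 to -215, from 3 to 15 mm above the manifold.
- worm_top (a point): top of the worm, a knurled steel roller, diameter 20, length 18 mm, axis along the wrench's y, at wrench x=-38 mm; 21.5 mm above the manifold, 6.5 above the head, 4 above the nut. Stroking it towards the nut (wrench +x) closes the jaw 0.12 mm per mm; back opens it. It takes 3 N along its surface; friction is about 1: press with some 8 N, touching down slowly (10 mm/s). It stays when let go.
- jaw (a joint): closing travel of the movable jaw, m: 0 = fully open, mouth 32.5 mm wide; the mouth is 32.5 mm minus this. At the start 0 to 2 mm; about 6.6 mm when snug. Then the worm stalls, the finger slips on it and further strokes gain nothing. Stalled, each newton of drag above 3 N squeezes the nut with 8 N more; over 80 N spoils it, so do not press above 10 N.
- handle_grip (a point): point on the handle's centre line 165 mm behind the wrench's origin, at mid-thickness, 9 mm above the manifold: a good place to push sideways or grip from above
- ferrule_jar: small glass jar with blue lid, 36 mm diameter, 36 mm high, loose on the manifold; origin at the centre of its underside; leave alone
- spare_union: small stepped brass fitting, 24 mm diameter, 28 mm high, loose on the manifold; origin at the centre of its underside; leave alone
- solvent_bottle: amber bottle, 66 mm diameter, 140 mm high, on the bench; origin at the centre of its underside; leave alone
- screwdriver: screwdriver lying on the bench; origin under its middle; leave alone

How it is judged:
On the way, in this order (a step that is already met when the one before it is completed fails the run):
1. the jaw has been closed snugly on the nut (mouth at most 26.4 mm wide, nut in the mouth) before the nut is turned (value of joint jaw above 0.0061 m and horizontal distance between wrench and nut_top below 0.006 m and value of joint cap_nut below 0.25 rad), for 0.2 s.
2. the nut has been turned clockwise until its mark points at the manifold's mark, within 0.12 rad (value of joint cap_nut between 0.68 and 0.92 rad), for 0.2 s.
At the end, for the whole second after the job is handed in: The nut's mark points at the manifold's mark within 0.12 rad (cap_nut 0.68 to 0.92); the wrench lies flat (tilt under 0.06 rad, origin under 6 mm above the manifold's top), still and snug on the nut: jaw travel above 6.1 mm, origin within 6 mm of the nut's axis in plan (all of step 2 and value of joint jaw above 0.0061 m and horizontal distance between wrench and nut_top below 0.006 m and z of wrench in the frame of manifold below 0.036 m and angle between wrench's own z axis and vertical below 0.06 rad and linear speed of wrench below 0.01 m/s); the robot touches nothing.
It fails at once if the worm is pressed with more than 25 N (contact force between worm and anything else above 25 N).
It fails at once if the nut is turned (beyond 0.25 rad) while the jaw is loose (travel under 6.1 mm) (value of joint cap_nut above 0.25 rad and value of joint jaw below 0.0061 m).
It fails at once if the nut is turned past 1.0 rad, or squeezed by the movable jaw with more than 80 N (value of joint cap_nut above 1 rad or contact force between jaw and cap_nut above 80 N).
It fails at once if the fingers push on the nut itself with more than 3 N (contact force between cap_nut and the fingers above 3 N).
It fails at once if the jar, the brass union, the bottle or the screwdriver is moved more than 20 mm (distance of any of ferrule_jar, spare_union, solvent_bottle, screwdriver from where it was at the start of the episode above 0.02 m).
It also fails if it takes over 72 s, if anything falls off the work surface, if the arm or the gripper's body presses on something with over 40 N, if the wrist force passes 120 N, or if a joint passes its speed limit or range.

## Robot

A 6-joint arm with a two-finger parallel gripper is mounted at the origin on the work surface. World frame = base frame: x ahead of the robot, y to its left, z up, the work surface at z = 0. Lengths are in m, angles in rad, forces in N, time in s.
With the tool pointing down it reaches from about 0.35 to 0.975 m from the base axis. Payload 4.9 kg.
Tool frame: the origin (TCP) lies at the very end of the fingers, on their centre line; the grasp point (between the pads) lies 19 mm behind it; y points along the fingers, z is the direction in which the jaws open and shut, and the axes are right-handed (so a half turn about y gives the same grasp; the last joint's range is limited). The gripper opens to 85 mm and grips with 20 to 120 N. Pads are 22 mm wide; open, the fingers measure 114 mm over their backs; the gripper's body (76 mm by 85 mm) begins 54 mm behind the grasp point. The pads swing forward as they close: fully open they stand 13 mm farther back than shut.
Start: joints at [1.166, 0.053, 1.613, -0, 1.476, -0.119], TCP at [0.176, 0.6, 0.231] pointing down, gripper open.
Joint ranges: [-3.01, 3.01], [-1.01, 2.22], [0.06, 2.58], [-1.02, 4.17], [0.09, 2.62], [-3.14, 3.14]. Speed limits (rad/s): [2.57, 2.57, 3.14, 3.14, 3.14, 3.14].

## Interface

Orientations are given as a rotation vector (axis times angle).
In Python, from station import ctrl gives the robot as it stands.
- The arm moves only by the tool arm_command, never from a script. Its argument "steps" is a list of rows, each a list of 3 entries, a list of its own where there are three numbers: the shift along the tool's x, y, z in m, then the turn, a rotation vector about the tool's x, y, z in degrees, then the opening, from 0 (shut) to 1 (fully open). In form: [[[dx, dy, dz], [ax, ay, az], gripper], ...]. A call has 1 to 5 rows; each row is the pose to reach, as a shift and turn from the pose measured when the call began, along the tool's axes at that moment; what a row does not reach only later rows make up. A row lasts 1/10 s, in which the tool goes at most 50 mm and 8.59 degrees, less where a joint would pass 70% of its speed; a pose out of reach is approached as far as the arm can. A call with a gripper value outside its range is refused whole. The fingers move at their own pace and stop on an object; "force" is the grip in N (left out, the last holds). Time passes only in rows, so rows that repeat a pose let the fingers close. It gives the time, the measured TCP pose, the force and the opening at its end, in the units of the state.
- ctrl.get_obs(): the state, without advancing time (a new reading comes with each control period).
- ctrl.get_image(name): name is "scene" or "top" or "wrist"; returns a dict with "img" (480x640x3 uint8, red, green, blue), "camera_matrix" (3x3 intrinsics, pixels), "world_from_camera" (4x4, takes a point from camera to world coordinates). Camera axes: x right, y up, looking along -z (the intrinsics and any distortion apply to the point x, -y, -z); pixel columns grow to the right and rows downward; lengths in m; the calibration is good to about 2 mm. A picture is of the moment at which its call begins. There is no depth.
- ctrl.finish_job(): hands the job in, once; it reports no verdict.
Trained networks look in a picture, given as the dict that the camera call returned (one of the last four; its "shot" number tells which), for a name from the list of things; names that differ only in an ending like _2 or _b are one class to them, and where a whole thing is asked for, a point or a joint stands for the part that bears it (a point fixed in the world has none). Each returns a list of dicts, best first, with "confidence" (0 to 1); they miss things now and then, are a little off and sometimes report something else, mostly with a low value. They report only what shows in the picture. A call takes as long as a camera call.
- ctrl.boxes_of(picture, name): "position" ([row, column] in pixels, amid what is visible of it).
The state is a dict: "t": time; "q": joint angles; "dq": joint speeds; "effort": joint torques, N m; "tool_pos": TCP position; "tool_rot": TCP orientation; "contact_force": force on the tool from outside, world axes, zero at the start; "wrist_torque": the same for the moment, N m; "opening": finger opening in m.
Only numpy, scipy, OpenCV 4.12 (cv2) and the standard library are available. Lean on these libraries where they do the work, as an engineer would, in place of code of your own. Each camera call takes 0.05 s, during which the arm holds its last target.

## Working session

There is one attempt and no reset: what is moved stays moved. The work goes in short steps, Python scripts to look and compute and a tool call to move; the robot and the scene stay as the last step left them, time stands still between calls to the robot, and variables do not carry over. Pictures are saved under pics/ and viewed, and the job is handed in when it is done.

Besides the shell and the picture viewer there is one more tool, called by a JSON object that holds its "op" and its "data". arm_command: Moves the arm, as the interface text tells. Its arguments: {"type":"object","properties":{"steps":{"type":"array"},"force":{"type":"number"}},"required":["steps"]}

```bash
ls; mkdir -p pics; cat > h.py <<'E'
import numpy as np, cv2
from station import ctrl
from scipy.spatial.transform import Rotation as R
def ray(p,px):
    K=np.array(p["camera_matrix"]);T=np.array(p["world_from_camera"])
    r,c=px
    d=np.linalg.inv(K)@[c,r,1.]; d=np.array([d[0],-d[1],-d[2]])
    return T[:3,3],T[:3,:3]@d
def at_z(p,px,z):
    o,d=ray(p,px); return o+d*(z-o[2])/d[2]
def proj(p,X):
    K=np.array(p["camera_matrix"]);T=np.array(p["world_from_camera"])
    v=T[:3,:3].T@(np.array(X)-T[:3,3]); v=np.array([v[0],-v[1],-v[2]]); u=K@v; return u[:2]/u[2]
def save(p,n): cv2.imwrite(f"pics/{n}.png",np.array(p["img"])[:,:,::-1])
def crop(p,n,r0,r1,c0,c1,s):
    im=np.array(p["img"])[r0:r1,c0:c1,::-1]; cv2.imwrite(f"pics/{n}.png",cv2.resize(im,None,fx=s,fy=s,interpolation=cv2.INTER_CUBIC))
E
python3 - <<'E'
from h import *
o=ctrl.get_obs(); print({k:np.round(v,3) for k,v in o.items()})
for n in ["scene","top","wrist"]:
    p=ctrl.get_image(n); save(p,n+"0"); print(n,p.keys(),np.round(p["world_from_camera"],3).tolist(),np.round(p["camera_matrix"],1).tolist())
    for t,z in [("nut_top",.0475),("nut_mark",.0475),("target_mark",.03),("worm_top",.0515),("handle_grip",.039),("wrench",.038),("ferrule_jar",.048),("spare_union",.044),("solvent_bottle",.07),("screwdriver",.01),("manifold",.03)]:
        for b in ctrl.boxes_of(p,t)[:2]: print(t,round(b["confidence"],2),np.round(b["position"]),np.round(at_z(p,b["position"],z),4))
E
```

```text
pics
{'t': np.float64(0.0), 'q': array([ 1.166,  0.053,  1.614,  0.   ,  1.476, -0.119]), 'dq': array([-0.001, -0.001,  0.   , -0.   , -0.001, -0.001]), 'effort': array([-0.0000e+00, -3.9369e+01, -3.7017e+01, -0.0000e+00,  7.0000e-03,
       -0.0000e+00]), 'tool_pos': array([0.176, 0.599, 0.23 ]), 'tool_rot': array([-1.561,  0.225, -0.224]), 'contact_force': array([-0.011, -0.185, -0.145]), 'wrist_torque': array([ 0.039, -0.037, -0.008]), 'opening': np.float64(0.085)}
scene dict_keys(['img', 'camera_matrix', 'world_from_camera', 'shot']) [[-0.806, -0.433, 0.404, 1.131], [0.592, -0.607, 0.53, 0.754], [0.015, 0.666, 0.745, 1.114], [0.0, 0.0, 0.0, 1.0]] [[601.3, 0.0, 310.6], [0.0, 601.3, 240.7], [0.0, 0.0, 1.0]]
nut_top 0.64 [251. 317.] [0.5584 0.0295 0.0475]
nut_top 0.31 [155. 208.] [ 0.5955 -0.4177  0.0475]
nut_mark 0.46 [250. 314.] [0.5649 0.0245 0.0475]
target_mark 0.85 [258. 301.] [0.5949 0.0144 0.03  ]
worm_top 0.96 [243. 286.] [ 0.6052 -0.03    0.0515]
handle_grip 0.7 [244. 288.] [ 0.5972 -0.0344  0.039 ]
wrench 0.72 [242. 285.] [ 0.5997 -0.0455  0.038 ]
ferrule_jar 0.69 [238. 36
[... 914 characters left out ...]
8. 296.] [0.451  0.0712 0.048 ]
solvent_bottle 0.82 [217. 510.] [ 0.6041 -0.396   0.07  ]
solvent_bottle 0.63 [218. 344.] [ 0.6021 -0.032   0.07  ]
screwdriver 0.74 [212. 150.] [0.6296 0.4149 0.01  ]
manifold 0.9 [240. 345.] [ 0.5597 -0.037   0.03  ]
wrist dict_keys(['img', 'camera_matrix', 'world_from_camera', 'shot']) [[0.28, -0.907, -0.313, 0.095], [0.96, 0.265, 0.091, 0.623], [0.001, -0.326, 0.945, 0.374], [0.0, 0.0, 0.0, 1.0]] [[334.9, 0.0, 320.9], [0.0, 334.9, 239.6], [0.0, 0.0, 1.0]]
nut_mark 0.34 [461.   8.] [0.3856 0.1048 0.0475]
target_mark 0.54 [462.   8.] [0.4029 0.0746 0.03  ]
solvent_bottle 0.68 [458.  10.] [0.362  0.1452 0.07  ]
manifold 0.45 [459.  11.] [0.3993 0.0816 0.03  ]
```

```bash
python3 - <<'E'
from h import *
p=ctrl.get_image("top"); crop(p,"topc",150,330,240,440,4/1.25)
p=ctrl.get_image("scene"); crop(p,"scenec",170,330,200,420,3.6)
E
```

```text
(no output)
```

View pics/topc.png

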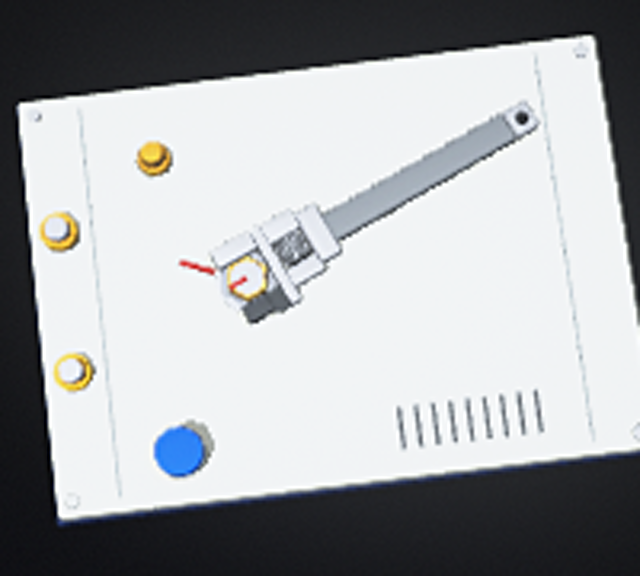

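View pics/scenec.png

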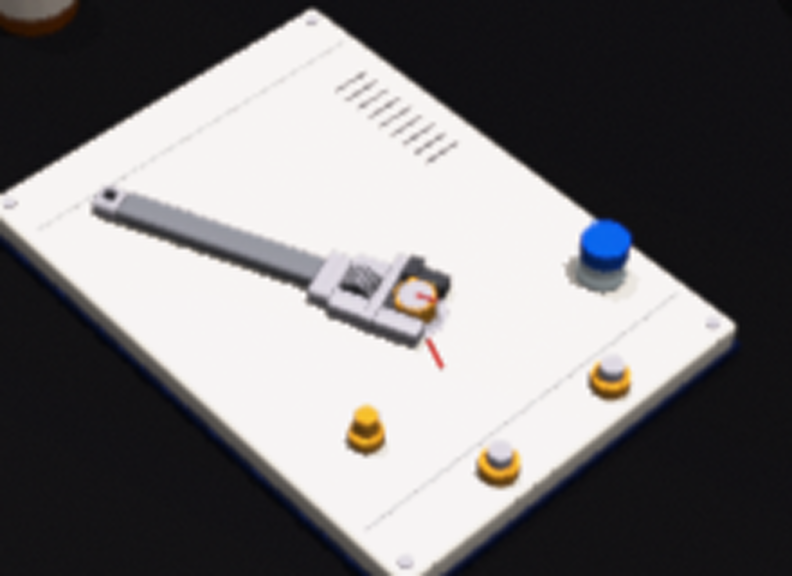

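View pics/top0.png

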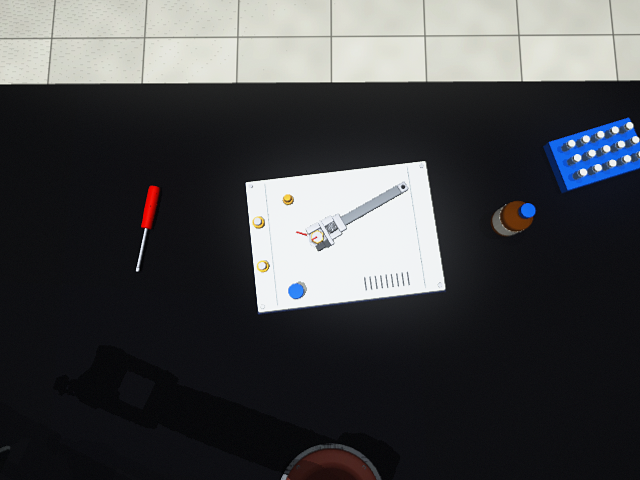

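```bash
python3 - <<'E'
from h import *
p=ctrl.get_image("top")
f=lambda x,y,z: at_z(p,(150+y/3.2,240+x/3.2),z)
for n,x,y,z in [("nut",246,279,.0475),("tm",197,267,.03),("worm",293,247,.0515),("hole",522,117,.045),("nm",232,288,.0475),("hd350",353,220,.045),("hd500",503,135,.045)]: print(n,np.round(f(x,y,z),4))
c=[f(*a,.03) for a in [(18,102),(595,36),(660,448),(60,522)]]
for a in c: print(np.round(a,4))
p=ctrl.get_image("scene")
f=lambda x,y,z: at_z(p,(170+y/3.6,200+x/3.6),z)
for n,x,y,z in [("nut",414,297,.0475),("tm",434,353,.03),("worm",361,278,.0515),("hole",109,194,.045),("nm",436,299,.0475)]: print(n,np.round(f(x,y,z),4))
E
```

```text
nut [0.5643 0.0266 0.0475]
tm [0.5757 0.0615 0.03  ]
worm [ 0.5861 -0.0061  0.0515]
hole [ 0.6802 -0.1681  0.045 ]
nm [0.558  0.0363 0.0475]
hd350 [ 0.6064 -0.0482  0.045 ]
hd500 [ 0.6672 -0.1544  0.045 ]
[0.6961 0.1909 0.03  ]
[ 0.7441 -0.2247  0.03  ]
[ 0.4481 -0.2601  0.03  ]
[0.3976 0.155  0.03  ]
nut [0.5663 0.0311 0.0475]
tm [0.575 0.065 0.03 ]
worm [0.5868 0.0006 0.0515]
hole [ 0.6784 -0.1647  0.045 ]
nm [0.5557 0.0408 0.0475]
```

```bash
cat >> h.py <<'E'
def toolR():
    o=ctrl.get_obs(); return o, R.from_rotvec(o["tool_rot"]).as_matrix(), np.array(o["tool_pos"])
def plan(target,xdir_deg):
    """target TCP world; tool y=down, tool x along xdir heading"""
    o,M,p=toolR(); a=np.radians(xdir_deg)
    x=np.array([np.cos(a),np.sin(a),0]); y=np.array([0,0,-1.]); D=np.c_[x,y,np.cross(x,y)]
    print("shift",np.round(M.T@(np.array(target)-p),4),"turn",np.round(np.degrees(R.from_matrix(M.T@D).as_rotvec()),2),"F",np.round(o["contact_force"],2),"t",round(float(o["t"]),2),"pos",np.round(p,4))
E
python3 - <<'E'
from h import *
o,M,p=toolR(); print(np.round(M,3))
for a in (120.8,30.8,-59.2): plan([.586,-.003,.12],a)
E
```

```text
[[ 0.959  0.     0.282]
 [-0.282 -0.     0.959]
 [ 0.    -1.     0.   ]]
shift [ 0.5631  0.1113 -0.4627] turn [   0.   -137.17    0.  ] F [-0.49  0.57  0.62] t 2.0 pos [0.1762 0.5996 0.2313]
shift [ 0.5631  0.1113 -0.4627] turn [  0.   -47.17   0.  ] F [-0.49  0.57  0.62] t 2.0 pos [0.1762 0.5996 0.2313]
shift [ 0.5631  0.1113 -0.4627] turn [-0.   42.83  0.  ] F [-0.49  0.57  0.62] t 2.0 pos [0.1762 0.5996 0.2313]
```

{"op": "arm_command", "data": {"steps": [[[0.04, 0, -0.03], [0, 8.5, 0], 0], [[0.08, 0, -0.06], [0, 17, 0], 0], [[0.12, 0, -0.09], [0, 25, 0], 0], [[0.16, 0, -0.12], [0, 34, 0], 0], [[0.2, 0, -0.15], [0, 42.8, 0], 0]]}}

```text
t: 2.5
tool_pos: [0.3266, 0.3978, 0.2315]
tool_rot: [-1.418, 0.8, -0.801]
contact_force: [1.3, 0.1, 0.2]
opening: 0.0127
```

```bash
python3 - <<'E'
from h import *
o,M,p=toolR(); print(np.round(o["q"],2))
plan([.586,-.003,.12],-59.2)
E
```

```text
[ 0.74 -0.22  1.87 -0.    1.49  0.2 ]
shift [0.4772 0.1115 0.0149] turn [-0.05  0.32 -0.  ] F [1.29 0.11 0.2 ] t 2.5 pos [0.3266 0.3978 0.2315]
```

{"op": "arm_command", "data": {"steps": [[[0.05, 0.01, 0], [0, 0, 0], 0], [[0.1, 0.02, 0.003], [0, 0, 0], 0], [[0.15, 0.03, 0.006], [0, 0, 0], 0], [[0.2, 0.04, 0.008], [0, 0, 0], 0], [[0.25, 0.05, 0.01], [0, 0, 0], 0]]}}

```text
t: 3.0
tool_pos: [0.4615, 0.1928, 0.1829]
tool_rot: [-1.417, 0.799, -0.801]
contact_force: [0.7, 0.3, 0.2]
opening: -0.0002
```

{"op": "arm_command", "data": {"steps": [[[0.05, 0.015, 0], [0, 0, 0], 0], [[0.1, 0.03, 0], [0, 0, 0], 0], [[0.15, 0.045, 0], [0, 0, 0], 0], [[0.2, 0.055, 0.003], [0, 0, 0], 0], [[0.22, 0.06, 0.004], [0, 0, 0], 0]]}}

```text
t: 3.5
tool_pos: [0.5798, 0.0035, 0.1222]
tool_rot: [-1.417, 0.801, -0.803]
contact_force: [-0.2, 1.6, 0.2]
opening: -0.0004
```

```bash
python3 - <<'E'
from h import *
plan([.586,-.003,.1],-59.2); print(ctrl.get_obs()["opening"])
p=ctrl.get_image("wrist"); save(p,"w1"); p=ctrl.get_image("top"); crop(p,"t1",150,330,240,440,3.2)
E
```

```text
shift [0.0087 0.0222 0.002 ] turn [-0.09  0.17  0.03] F [-0.22  1.59  0.17] t 3.5 pos [0.5798 0.0035 0.1222]
-0.000404976787663356
```

View pics/w1.png

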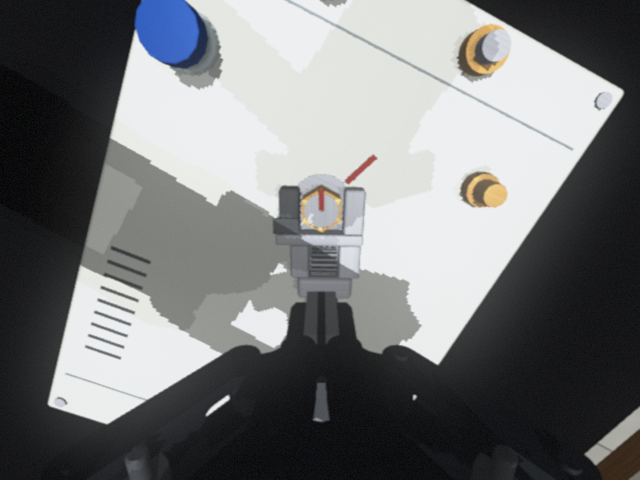

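View pics/t1.png

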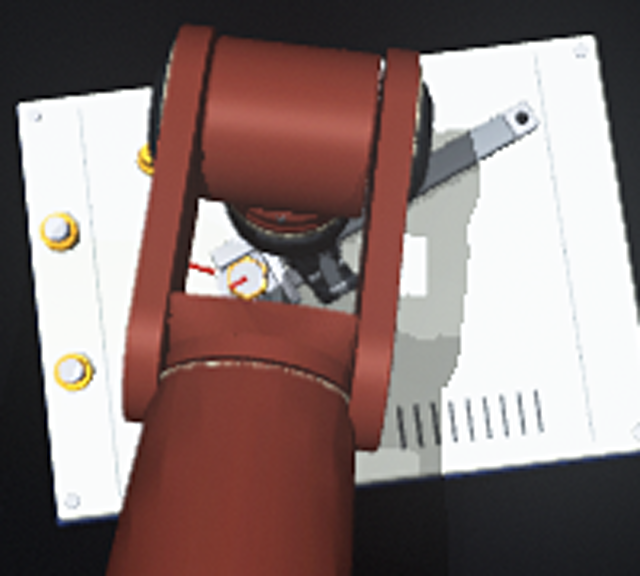

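```bash
python3 - <<'E'
from h import *
p=ctrl.get_image("wrist"); o,M,t=toolR()
for n,(c,r),z in [("nut",(321,210),.0475),("nm",(321,188),.0475),("tm",(361,169),.03),("worm",(323,262),.0515),("jarlid",(170,30),.066)]:
    X=at_z(p,(r,c),z); print(n,np.round(X,4), "tool",np.round(M.T@(X-t),4))
for n in ["nut_top","worm_top","target_mark","nut_mark"]:
    for b in ctrl.boxes_of(p,n)[:2]: print(n,b["confidence"],np.round(b["position"]))
print(proj(p,t))
crop(p,"w1c",150,310,220,420,4)
E
```

```text
nut [0.5641 0.0295 0.0475] tool [-0.0285  0.0748 -0.0003]
nm [0.5565 0.0421 0.0475] tool [-0.0432  0.0748 -0.0003]
tm [0.5751 0.0649 0.03  ] tool [-0.0532  0.0923  0.0273]
worm [ 5.836e-01 -5.000e-04  5.150e-02] tool [0.0072 0.0708 0.0011]
jarlid [0.4459 0.0751 0.066 ] tool [-0.1284  0.0563 -0.0782]
nut_top 0.65 [211. 322.]
worm_top 0.77 [248. 321.]
target_mark 0.82 [170. 312.]
nut_mark 0.7 [206. 321.]
[321.69487074 305.40946602]
```

View pics/w1c.png

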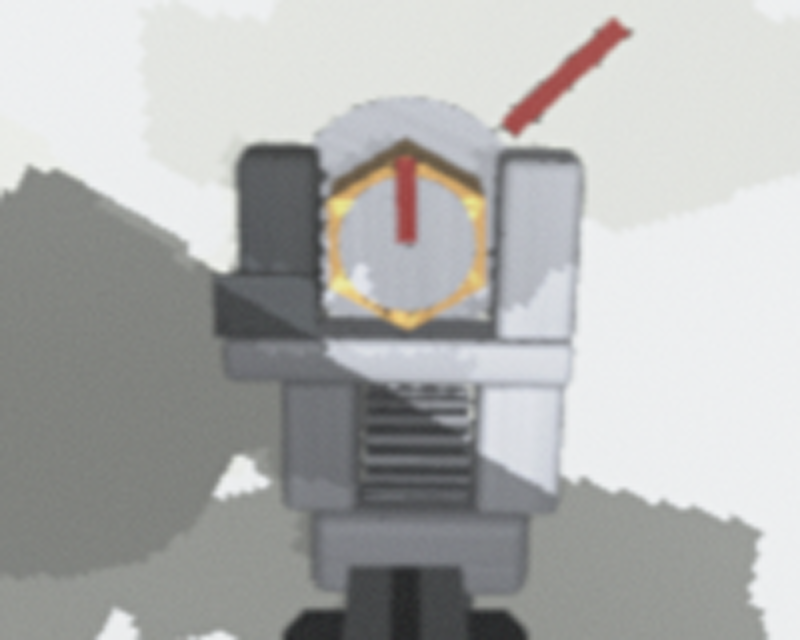

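```bash
python3 - <<'E'
from h import *
p=ctrl.get_image("wrist"); o,M,t=toolR()
for n,(c,r),z in [("jawendR",(540,150),.045),("jawendL",(280,147),.045),("bandtop",(400,340),.045),("headend",(420,585),.045),("slotL",(357,450),.05),("slotR",(480,450),.05),("wormC top",(417,440),.0515),("slot top",(417,383),.045),("slot bot",(417,510),.045),("nutR",(487,240),.0475),("faceR",(497,250),.045),("faceL",(320,250),.045)]:
    X=at_z(p,(150+r/4,220+c/4),z); print(n,"tool",np.round(M.T@(X-t),4))
E
```

```text
jawendR tool [-0.0447  0.0785  0.0224]
jawendL tool [-0.0452  0.0784 -0.0206]
bandtop tool [-0.0115  0.0784 -0.0007]
headend tool [0.0363 0.0785 0.003 ]
slotL tool [ 0.007   0.0734 -0.0082]
slotR tool [0.007  0.0735 0.0132]
wormC top tool [0.0045 0.072  0.0022]
slot top tool [-0.0036  0.0784  0.0022]
slot bot tool [0.021  0.0785 0.0024]
nutR tool [-0.03    0.076   0.0138]
faceR tool [-0.0276  0.0785  0.0157]
faceL tool [-0.0276  0.0784 -0.0143]
```

{"op": "arm_command", "data": {"steps": [[[0.008, 0.02, 0.001], [0, 0, 0], 0], [[0.015, 0.045, 0.002], [0, 0, 0], 0], [[0.015, 0.06, 0.002], [0, 0, 0], 0], [[0.015, 0.062, 0.002], [0, 0, 0], 0], [[0.015, 0.062, 0.002], [0, 0, 0], 0]]}}

```text
t: 4.4
tool_pos: [0.5877, -0.0035, 0.0614]
tool_rot: [-1.417, 0.798, -0.799]
contact_force: [-0.3, 0.1, -0.3]
opening: 0.0005
```

```bash
python3 - <<'E'
from h import *
o,M,t=toolR(); print(np.round(t,4), np.round(o["contact_force"],2))
p=ctrl.get_image("wrist"); crop(p,"w2",150,390,180,460,2.8)
p=ctrl.get_image("scene"); crop(p,"s2",170,290,240,400,5)
E
```

```text
[ 0.5877 -0.0035  0.0614] [-0.29  0.11 -0.33]
```

View pics/w2.png

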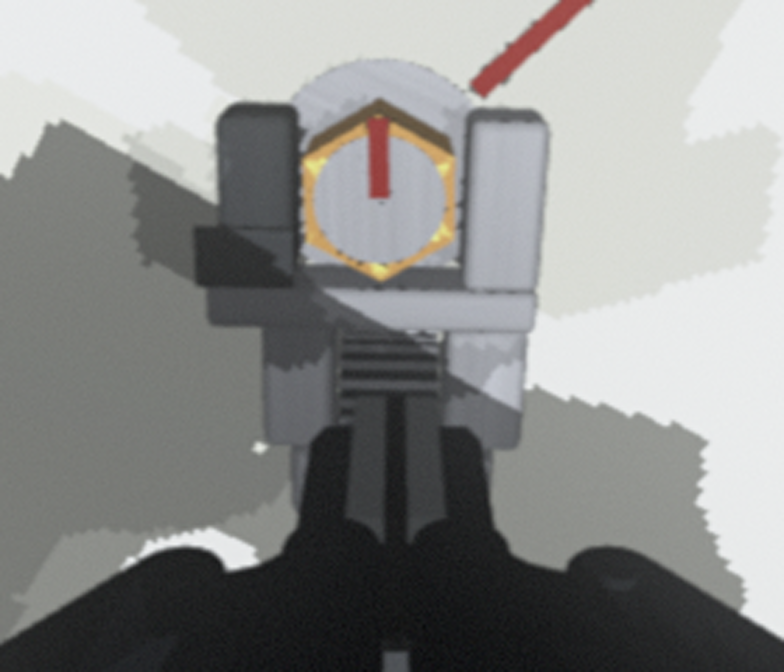

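View pics/s2.png

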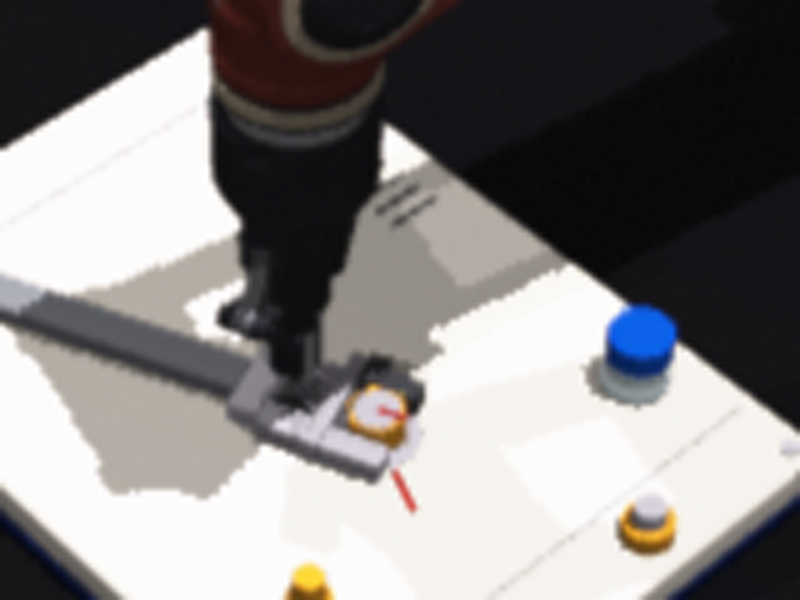

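{"op": "arm_command", "data": {"steps": [[[0, 0.0015, 0], [0, 0, 0], 0], [[0, 0.003, 0], [0, 0, 0], 0], [[0, 0.0045, 0], [0, 0, 0], 0], [[0, 0.006, 0], [0, 0, 0], 0], [[0, 0.0065, 0], [0, 0, 0], 0]]}}

```text
t: 5.0
tool_pos: [0.5886, -0.0038, 0.056]
tool_rot: [-1.416, 0.796, -0.801]
contact_force: [-0.3, -0.8, -0.2]
opening: -0.0003
```

{"op": "arm_command", "data": {"steps": [[[0, 0.0005, 0], [0, 0, 0], 0], [[0, 0.001, 0], [0, 0, 0], 0], [[0, 0.0015, 0], [0, 0, 0], 0], [[0, 0.002, 0], [0, 0, 0], 0]]}}

```text
t: 5.4
tool_pos: [0.5887, -0.0038, 0.054]
tool_rot: [-1.416, 0.796, -0.801]
contact_force: [0.3, -0.4, -0.5]
opening: -0.0003
```

{"op": "arm_command", "data": {"steps": [[[0, 0.0005, 0], [0, 0, 0], 0], [[0, 0.001, 0], [0, 0, 0], 0], [[0, 0.0015, 0], [0, 0, 0], 0]]}}

```text
t: 5.7
tool_pos: [0.5887, -0.0038, 0.0524]
tool_rot: [-1.416, 0.796, -0.801]
contact_force: [0.3, 0.6, -0.0]
opening: -0.0003
```

{"op": "arm_command", "data": {"steps": [[[0, 0.0005, 0], [0, 0, 0], 0], [[0, 0.001, 0], [0, 0, 0], 0]]}}

```text
t: 5.9
tool_pos: [0.5887, -0.0038, 0.0515]
tool_rot: [-1.416, 0.796, -0.801]
contact_force: [-1.0, -0.8, 2.7]
opening: -0.0001
```

{"op": "arm_command", "data": {"steps": [[[0, 0.0004, 0], [0, 0, 0], 0]]}}

```text
t: 6.0
tool_pos: [0.5888, -0.0038, 0.0514]
tool_rot: [-1.416, 0.796, -0.801]
contact_force: [-0.7, 0.0, 3.2]
opening: 0.0003
```

{"op": "arm_command", "data": {"steps": [[[0, 0.0004, 0], [0, 0, 0], 0]]}}

```text
t: 6.1
tool_pos: [0.5888, -0.0038, 0.0515]
tool_rot: [-1.417, 0.796, -0.801]
contact_force: [-2.5, 1.0, 3.2]
opening: -0.0
```

{"op": "arm_command", "data": {"steps": [[[0, 0.0008, 0], [0, 0, 0], 0], [[0, 0.0008, 0], [0, 0, 0], 0]]}}

```text
t: 6.3
tool_pos: [0.5889, -0.0038, 0.0514]
tool_rot: [-1.417, 0.797, -0.801]
contact_force: [-3.7, 0.5, 6.2]
opening: 0.0
```

{"op": "arm_command", "data": {"steps": [[[-0.002, 0.001, 0], [0, 0, 0], 0], [[-0.004, 0.001, 0], [0, 0, 0], 0], [[-0.006, 0.001, 0], [0, 0, 0], 0]]}}

```text
t: 6.6
tool_pos: [0.5867, 0.0005, 0.0514]
tool_rot: [-1.417, 0.794, -0.803]
contact_force: [-0.0, -3.9, 5.4]
opening: -0.0002
```

{"op": "arm_command", "data": {"steps": [[[-0.002, 0.0011, 0], [0, 0, 0], 0], [[-0.004, 0.0011, 0], [0, 0, 0], 0], [[-0.006, 0.0011, 0], [0, 0, 0], 0]]}}

```text
t: 6.9
tool_pos: [0.5843, 0.0048, 0.0513]
tool_rot: [-1.418, 0.792, -0.805]
contact_force: [-1.2, -4.8, 6.8]
opening: 0.0
```

```bash
python3 - <<'E'
from h import *
o,M,t=toolR(); print(np.round(t,4), np.round(o["contact_force"],2))
p=ctrl.get_image("wrist"); crop(p,"w3",150,350,220,420,3)
E
```

```text
[0.5843 0.0048 0.0513] [-1.23 -4.83  6.77]
```

View pics/w3.png

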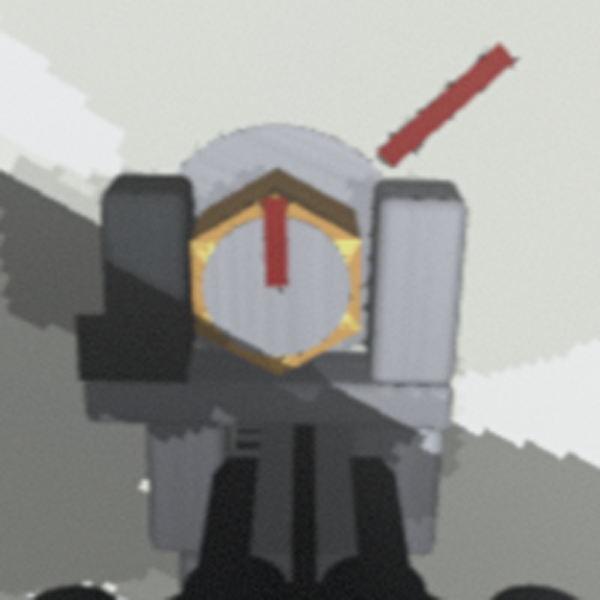

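{"op": "arm_command", "data": {"steps": [[[-0.002, 0.001, 0], [0, 0, 0], 0], [[-0.004, 0.001, 0], [0, 0, 0], 0], [[-0.006, 0.001, 0], [0, 0, 0], 0]]}}

```text
t: 7.25
tool_pos: [0.5807, 0.0109, 0.0498]
tool_rot: [-1.417, 0.794, -0.804]
contact_force: [-0.1, -0.9, 0.7]
opening: 0.0001
```

{"op": "arm_command", "data": {"steps": [[[0, -0.003, 0], [0, 0, 0], 0], [[0, -0.006, 0], [0, 0, 0], 0], [[0, -0.006, 0], [0, 0, 0], 0]]}}

```text
t: 7.55
tool_pos: [0.5808, 0.0111, 0.056]
tool_rot: [-1.416, 0.793, -0.804]
contact_force: [0.4, -0.7, -0.2]
opening: -0.0
```

```bash
python3 - <<'E'
from h import *
p=ctrl.get_image("wrist"); crop(p,"w4",150,350,220,420,3)
plan([.5887,-.0040,.0555],-59.2)
E
```

```text
shift [ 0.017   0.0005 -0.001 ] turn [-0.31  0.43  0.26] F [0.7  0.48 0.65] t 7.6 pos [0.5808 0.011  0.0559]
```

View pics/w4.png

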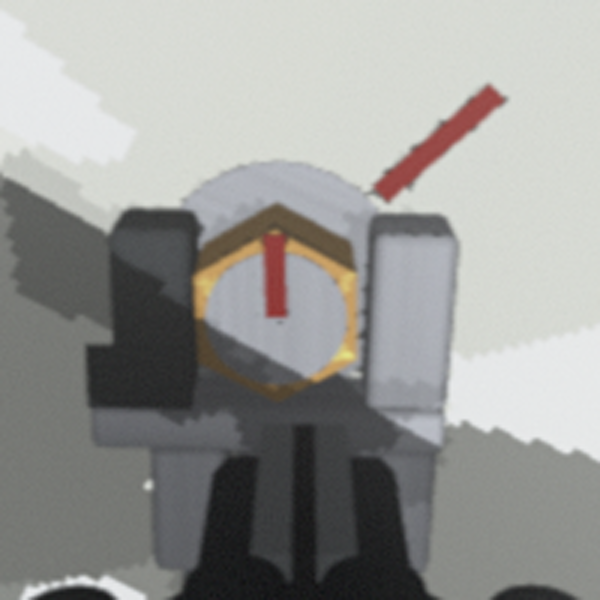

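{"op": "arm_command", "data": {"steps": [[[0.008, -0.001, -0.002], [0, 0.3, 0], 0], [[0.016, 0, -0.002], [0, 0.3, 0], 0], [[0.017, 0.001, -0.002], [0, 0.3, 0], 0], [[0.017, 0.002, -0.002], [0, 0.3, 0], 0], [[0.017, 0.003, -0.002], [0, 0.3, 0], 0]]}}

```text
t: 8.1
tool_pos: [0.5878, -0.0047, 0.0527]
tool_rot: [-1.415, 0.798, -0.808]
contact_force: [0.4, 0.4, -0.6]
opening: -0.0002
```

{"op": "arm_command", "data": {"steps": [[[0, 0.0005, 0], [0, 0, 0], 0], [[0, 0.001, 0], [0, 0, 0], 0], [[0, 0.0015, 0], [0, 0, 0], 0]]}}

```text
t: 8.4
tool_pos: [0.5876, -0.0045, 0.0514]
tool_rot: [-1.415, 0.798, -0.807]
contact_force: [-2.5, -0.0, 4.2]
opening: -0.0001
```

{"op": "arm_command", "data": {"steps": [[[0, 0.0009, 0], [0, 0, 0], 0], [[-0.002, 0.001, 0], [0, 0, 0], 0], [[-0.004, 0.001, 0], [0, 0, 0], 0], [[-0.006, 0.001, 0], [0, 0, 0], 0]]}}

```text
t: 8.8
tool_pos: [0.5857, 0.0002, 0.0514]
tool_rot: [-1.415, 0.796, -0.81]
contact_force: [1.4, -3.0, 4.6]
opening: -0.0002
```

{"op": "arm_command", "data": {"steps": [[[-0.002, 0.001, 0], [0, 0, 0], 0], [[-0.004, 0.001, 0], [0, 0, 0], 0], [[-0.006, 0.001, 0], [0, 0, 0], 0], [[-0.008, 0.001, 0], [0, 0, 0], 0]]}}

```text
t: 9.2
tool_pos: [0.582, 0.0067, 0.0511]
tool_rot: [-1.415, 0.795, -0.811]
contact_force: [0.8, -1.9, 3.4]
opening: -0.0001
```

{"op": "arm_command", "data": {"steps": [[[0, -0.003, 0], [0, 0, 0], 0], [[0, -0.005, 0], [0, 0, 0], 0], [[0.008, -0.005, 0], [0, 0, 0], 0], [[0.014, -0.004, 0], [0, 0, 0], 0], [[0.014, -0.002, 0], [0, 0, 0], 0]]}}

```text
t: 9.7
tool_pos: [0.5896, -0.0061, 0.053]
tool_rot: [-1.415, 0.795, -0.812]
contact_force: [-0.1, -0.0, 0.7]
opening: 0.0002
```

```bash
python3 - <<'E'
from h import *
p=ctrl.get_image("wrist"); crop(p,"w5",150,350,220,420,3)
plan([.588,-.0045,.0515],-59.2)
E
```

```text
shift [-0.0016  0.0009 -0.0002] turn [-0.36  0.08  0.39] F [-0.75  0.15 -0.57] t 9.75 pos [ 0.589  -0.0058  0.0524]
```

View pics/w5.png

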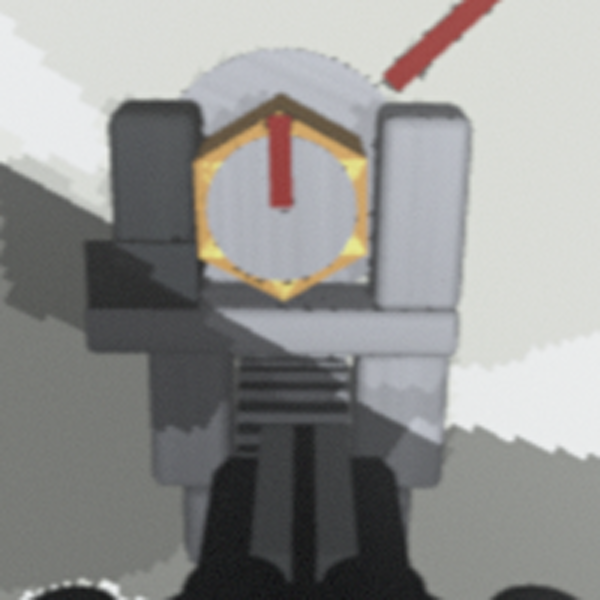

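{"op": "arm_command", "data": {"steps": [[[-0.002, 0.0005, -0.001], [0, 0, 0], 0], [[-0.002, 0.001, -0.001], [0, 0, 0], 0], [[-0.002, 0.0015, -0.001], [0, 0, 0], 0]]}}

```text
t: 10.05
tool_pos: [0.5872, -0.0046, 0.0514]
tool_rot: [-1.415, 0.796, -0.811]
contact_force: [-1.8, -0.3, 6.4]
opening: -0.0
```

{"op": "arm_command", "data": {"steps": [[[0, 0.0006, 0], [0, 0, 0], 0], [[-0.002, 0.0011, 0], [0, 0, 0], 0], [[-0.004, 0.0011, 0], [0, 0, 0], 0], [[-0.006, 0.0011, 0], [0, 0, 0], 0]]}}

```text
t: 10.45
tool_pos: [0.585, -0.0004, 0.0514]
tool_rot: [-1.416, 0.794, -0.813]
contact_force: [-0.2, -5.0, 5.6]
opening: 0.0003
```

{"op": "arm_command", "data": {"steps": [[[-0.002, 0.001, 0], [0, 0, 0], 0], [[-0.004, 0.001, 0], [0, 0, 0], 0], [[-0.006, 0.001, 0], [0, 0, 0], 0]]}}

```text
t: 10.75
tool_pos: [0.5824, 0.0037, 0.0513]
tool_rot: [-1.418, 0.792, -0.815]
contact_force: [-2.5, -5.6, 5.3]
opening: -0.0001
```

{"op": "arm_command", "data": {"steps": [[[-0.002, 0.0009, 0], [0, 0, 0], 0], [[-0.004, 0.0009, 0], [0, 0, 0], 0]]}}

```text
t: 10.95
tool_pos: [0.581, 0.0068, 0.051]
tool_rot: [-1.417, 0.791, -0.817]
contact_force: [0.5, -0.7, 2.1]
opening: -0.0
```

{"op": "arm_command", "data": {"steps": [[[0, -0.003, 0], [0, 0, 0], 0], [[0, -0.005, 0], [0, 0, 0], 0], [[0.008, -0.005, 0], [0, 0, 0], 0], [[0.013, -0.004, 0], [0, 0, 0], 0], [[0.013, -0.002, 0], [0, 0, 0], 0]]}}

```text
t: 11.45
tool_pos: [0.5882, -0.005, 0.0531]
tool_rot: [-1.417, 0.791, -0.818]
contact_force: [-0.4, 1.3, 0.4]
opening: -0.0001
```

```bash
python3 - <<'E'
from h import *
p=ctrl.get_image("wrist"); crop(p,"w6",150,350,220,420,3)
plan([.588,-.0045,.0515],-59.2)
E
```

```text
shift [0.     0.001  0.0004] turn [-0.42  0.05  0.76] F [-0.12  0.57 -0.81] t 11.5 pos [ 0.5876 -0.0047  0.0525]
```

View pics/w6.png

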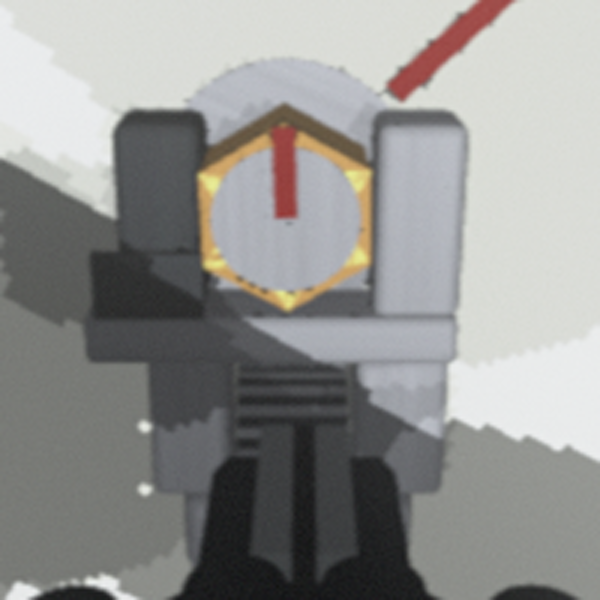

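{"op": "arm_command", "data": {"steps": [[[0, 0.0005, -0.001], [0, 0, 0], 0], [[0, 0.001, -0.001], [0, 0, 0], 0], [[0, 0.0013, -0.001], [0, 0, 0], 0]]}}

```text
t: 11.8
tool_pos: [0.5867, -0.0052, 0.0515]
tool_rot: [-1.417, 0.792, -0.816]
contact_force: [-2.5, 0.5, 3.8]
opening: -0.0001
```

{"op": "arm_command", "data": {"steps": [[[0, 0.0006, 0], [0, 0, 0], 0], [[-0.001, 0.001, 0], [0, 0, 0], 0], [[-0.002, 0.001, 0], [0, 0, 0], 0], [[-0.003, 0.001, 0], [0, 0, 0], 0]]}}

```text
t: 12.2
tool_pos: [0.5861, -0.0036, 0.0514]
tool_rot: [-1.418, 0.789, -0.819]
contact_force: [-1.0, -4.6, 4.7]
opening: 0.0002
```

{"op": "arm_command", "data": {"steps": [[[-0.0015, 0.0009, 0], [0, 0, 0], 0], [[-0.003, 0.0009, 0], [0, 0, 0], 0], [[-0.0045, 0.0009, 0], [0, 0, 0], 0]]}}

```text
t: 12.5
tool_pos: [0.5843, -0.0008, 0.0514]
tool_rot: [-1.42, 0.788, -0.82]
contact_force: [-1.5, -5.3, 5.9]
opening: 0.0
```

{"op": "arm_command", "data": {"steps": [[[-0.0015, 0.001, 0], [0, 0, 0], 0], [[-0.003, 0.001, 0], [0, 0, 0], 0], [[-0.0045, 0.001, 0], [0, 0, 0], 0], [[-0.006, 0.001, 0], [0, 0, 0], 0]]}}

```text
t: 12.9
tool_pos: [0.5817, 0.0032, 0.0513]
tool_rot: [-1.422, 0.786, -0.822]
contact_force: [-2.5, -5.4, 7.1]
opening: 0.0001
```

{"op": "arm_command", "data": {"steps": [[[-0.0015, 0.001, 0], [0, 0, 0], 0], [[-0.003, 0.001, 0], [0, 0, 0], 0], [[-0.0045, 0.001, 0], [0, 0, 0], 0]]}}

```text
t: 13.2
tool_pos: [0.5801, 0.0069, 0.0508]
tool_rot: [-1.421, 0.785, -0.824]
contact_force: [0.9, -1.1, 3.4]
opening: 0.0
```

```bash
python3 - <<'E'
from h import *
p=ctrl.get_image("wrist"); crop(p,"w7",150,350,220,420,3)
plan([.588,-.0045,.0515],-59.2)
E
```

```text
shift [ 0.0145 -0.0008  0.001 ] turn [-0.46  0.08  1.23] F [ 1.22 -1.78  4.64] t 13.25 pos [0.5797 0.0074 0.0504]
```

View pics/w7.png

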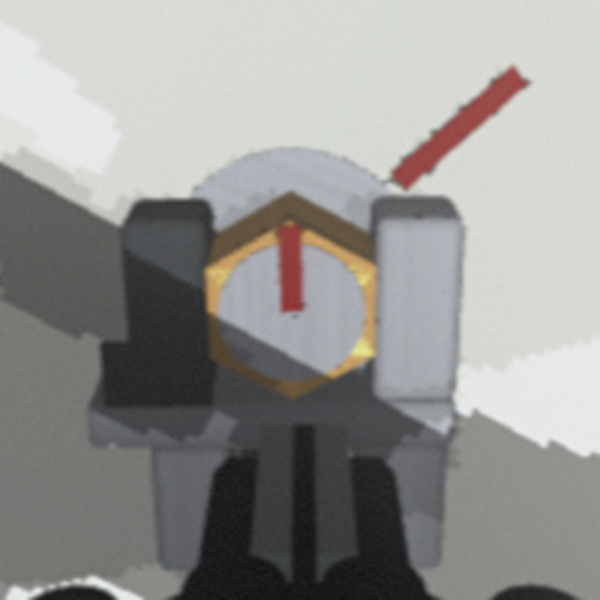

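{"op": "arm_command", "data": {"steps": [[[0, -0.003, 0], [0, 0, 0], 0], [[0, -0.005, 0], [-0.4, 0, 1.2], 0], [[0.008, -0.005, -0.001], [-0.4, 0, 1.2], 0], [[0.0145, -0.004, -0.001], [-0.4, 0, 1.2], 0], [[0.0145, -0.002, -0.001], [-0.4, 0, 1.2], 0]]}}

```text
t: 13.75
tool_pos: [0.5868, -0.0064, 0.0526]
tool_rot: [-1.416, 0.803, -0.806]
contact_force: [-0.2, 0.1, 0.7]
opening: -0.0001
```

```bash
python3 - <<'E'
from h import *
p=ctrl.get_image("wrist"); crop(p,"w8",150,350,220,420,3)
plan([.588,-.0045,.0515],-59.2)
E
```

```text
shift [-0.0004  0.0005  0.0024] turn [-0.03  0.02 -0.01] F [-0.19  0.87  1.12] t 13.8 pos [ 0.5862 -0.006   0.052 ]
```

View pics/w8.png

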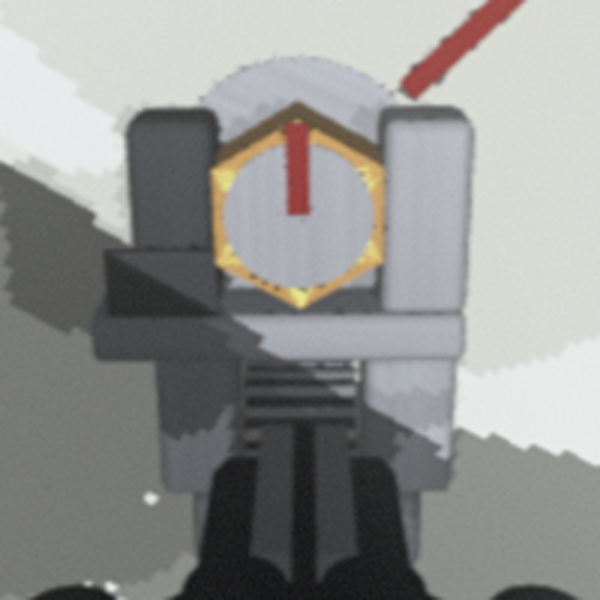

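{"op": "arm_command", "data": {"steps": [[[0, 0.0005, 0], [0, 0, 0], 0], [[0, 0.001, 0], [0, 0, 0], 0]]}}

```text
t: 14.0
tool_pos: [0.5861, -0.006, 0.0514]
tool_rot: [-1.416, 0.805, -0.804]
contact_force: [-2.7, -0.0, 5.6]
opening: 0.0
```

{"op": "arm_command", "data": {"steps": [[[0, 0.0007, 0], [0, 0, 0], 0], [[-0.001, 0.001, 0], [0, 0, 0], 0], [[-0.002, 0.001, 0], [0, 0, 0], 0], [[-0.003, 0.001, 0], [0, 0, 0], 0]]}}

```text
t: 14.4
tool_pos: [0.5857, -0.0041, 0.0515]
tool_rot: [-1.416, 0.802, -0.807]
contact_force: [1.5, -3.3, 4.2]
opening: 0.0001
```

{"op": "arm_command", "data": {"steps": [[[-0.0015, 0.0009, 0], [0, 0, 0], 0], [[-0.003, 0.0009, 0], [0, 0, 0], 0], [[-0.0045, 0.0009, 0], [0, 0, 0], 0]]}}

```text
t: 14.7
tool_pos: [0.5844, -0.0007, 0.0514]
tool_rot: [-1.416, 0.8, -0.809]
contact_force: [2.2, -4.3, 4.2]
opening: -0.0003
```

{"op": "arm_command", "data": {"steps": [[[-0.0015, 0.0009, 0], [0, 0, 0], 0], [[-0.003, 0.0009, 0], [0, 0, 0], 0], [[-0.0045, 0.0009, 0], [0, 0, 0], 0]]}}

```text
t: 15.0
tool_pos: [0.5831, 0.0027, 0.0514]
tool_rot: [-1.416, 0.797, -0.811]
contact_force: [1.6, -3.4, 6.6]
opening: -0.0
```

{"op": "arm_command", "data": {"steps": [[[0, -0.003, 0], [0, 0, 0], 0], [[0, -0.005, 0], [0, 0, 0], 0], [[0.006, -0.005, 0], [0, 0, 0], 0], [[0.01, -0.004, 0], [0, 0, 0], 0], [[0.01, -0.0015, 0], [0, 0, 0], 0]]}}

```text
t: 15.5
tool_pos: [0.5884, -0.0063, 0.0527]
tool_rot: [-1.416, 0.798, -0.812]
contact_force: [0.4, 0.7, -0.4]
opening: -0.0005
```

```bash
python3 - <<'E'
from h import *
p=ctrl.get_image("wrist"); crop(p,"w9",150,350,220,420,3)
plan([.588,-.0045,.0515],-59.2)
E
```

```text
shift [-0.0013  0.0005  0.0009] turn [-0.24 -0.01  0.34] F [-1.24  0.63 -0.11] t 15.55 pos [ 0.5879 -0.0061  0.052 ]
```

View pics/w9.png

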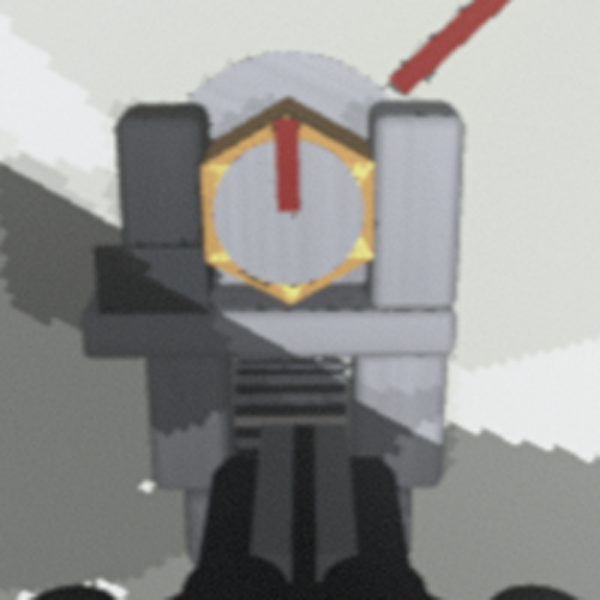

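```bash
python3 - <<'E'
from h import *
n=np.array([.5641,.0295]);xw=np.array([np.cos(np.radians(120.8)),np.sin(np.radians(120.8))]);yw=np.array([-xw[1],xw[0]])
g=n-.165*xw-.045*yw; print(g)
plan([*g,.1],-59.2);plan([*g,.0355],-59.2)
E
```

```text
[ 0.68724027 -0.08918645]
shift [ 0.1226 -0.0471  0.043 ] turn [-0.24 -0.01  0.34] F [-1.24  0.63 -0.11] t 15.55 pos [ 0.5879 -0.0061  0.052 ]
shift [0.1222 0.0174 0.0427] turn [-0.24 -0.01  0.34] F [-1.24  0.63 -0.11] t 15.55 pos [ 0.5879 -0.0061  0.052 ]
```

{"op": "arm_command", "data": {"steps": [[[0, -0.03, 0], [-0.2, 0, 0.3], 0], [[0.02, -0.05, 0.01], [-0.2, 0, 0.3], 0], [[0.06, -0.05, 0.025], [-0.2, 0, 0.3], 0], [[0.1, -0.05, 0.042], [-0.2, 0, 0.3], 0], [[0.122, -0.047, 0.043], [-0.2, 0, 0.3], 0]]}}

```text
t: 16.05
tool_pos: [0.6897, -0.0904, 0.1006]
tool_rot: [-1.415, 0.802, -0.808]
contact_force: [0.4, -0.1, -0.4]
opening: -0.0001
```

```bash
python3 - <<'E'
from h import *
p=ctrl.get_image("wrist"); save(p,"w10")
q=ctrl.get_image("top"); crop(q,"t10",150,330,240,440,3.2)
plan([.6872,-.0892,.0355],-59.2)
print(proj(p,[.5641,.0295,.0475]))
E
```

```text
shift [-0.002   0.0635  0.0003] turn [-0.02 -0.15  0.04] F [-0.11  0.6  -0.66] t 16.15 pos [ 0.6879 -0.091   0.099 ]
[222.25575017 -62.53676079]
```

View pics/w10.png

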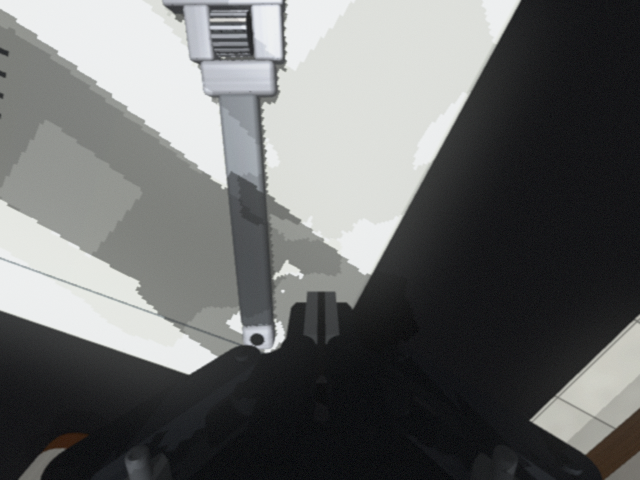

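View pics/t10.png

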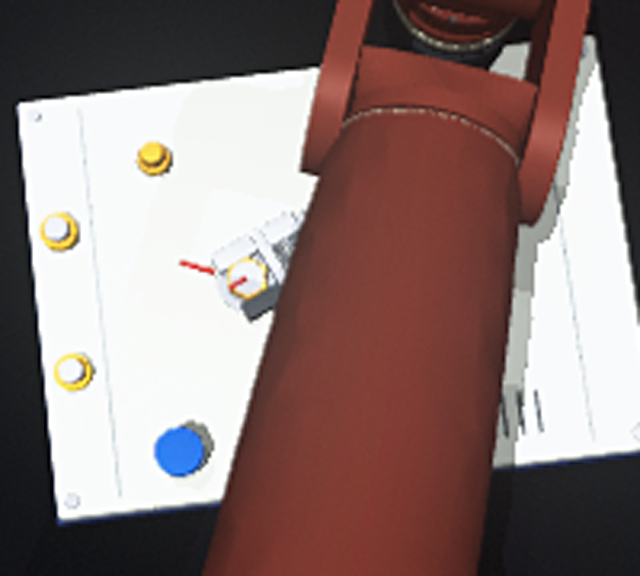

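```bash
python3 - <<'E'
from h import *
p=ctrl.get_image("wrist"); o,M,t=toolR()
pts=[]
for n,(c,r),z in [("hole",(257,339),.042),("h1",(241.5,110),.045),("h2",(248,200),.045),("h3",(255,300),.045),("w",(232,32),.0515)]:
    X=at_z(p,(r,c),z); pts.append(X); print(n,np.round(X,4), "tool",np.round(M.T@(X-t),4),"from nut",np.hypot(*(X[:2]-[.5641,.0295])))
d=pts[1]-pts[3]; print(np.degrees(np.arctan2(d[1],d[0])))
d=np.array([.5641,.0295])-pts[0][:2]; print(np.degrees(np.arctan2(d[1],d[0])))
E
```

```text
hole [ 0.6791 -0.1641  0.042 ] tool [ 0.0602  0.0568 -0.0447] from nut 0.2251912793514184
h1 [ 0.6036 -0.0344  0.045 ] tool [-0.0898  0.0539 -0.0434] from nut 0.07516588110945553
h2 [ 0.6292 -0.0775  0.045 ] tool [-0.0397  0.0539 -0.0434] from nut 0.12528745842319988
h3 [ 0.6635 -0.1355  0.045 ] tool [ 0.0277  0.0538 -0.0435] from nut 0.19260552641327333
w [ 0.5849 -0.0039  0.0515] tool [-0.1256  0.0474 -0.044 ] from nut 0.039386725531105726
120.66965057994516
120.71376873353215
```

{"op": "arm_command", "data": {"steps": [[[-0.002, 0.02, 0], [0, 0, 0], 0], [[-0.002, 0.045, 0], [0, 0, 0], 0], [[-0.002, 0.058, 0], [0, 0, 0], 0], [[-0.002, 0.062, 0], [0, 0, 0], 0], [[-0.002, 0.062, 0], [0, 0, 0], 0]]}}

```text
t: 16.7
tool_pos: [0.6851, -0.0871, 0.0363]
tool_rot: [-1.416, 0.808, -0.804]
contact_force: [0.8, -0.4, 0.3]
opening: 0.0002
```

{"op": "arm_command", "data": {"steps": [[[0, 0, -0.005], [0, 0, 0], 0], [[0, 0, -0.01], [0, 0, 0], 0], [[0, 0, -0.015], [0, 0, 0], 0]]}}

```text
t: 17.0
tool_pos: [0.6724, -0.0952, 0.0375]
tool_rot: [-1.416, 0.806, -0.805]
contact_force: [-0.8, -0.0, 0.4]
opening: 0.0003
```

{"op": "arm_command", "data": {"steps": [[[0, 0.001, -0.002], [0, 0, 0], 0], [[0, 0.001, -0.004], [0, 0, 0], 0], [[0, 0.001, -0.006], [0, 0, 0], 0]]}}

```text
t: 17.3
tool_pos: [0.6678, -0.0983, 0.0369]
tool_rot: [-1.415, 0.805, -0.807]
contact_force: [2.7, 1.3, 0.1]
opening: 0.0001
```

{"op": "arm_command", "data": {"steps": [[[0, 0.001, -0.002], [0, 0, 0], 0], [[0, 0.001, -0.004], [0, 0, 0], 0], [[0, 0.001, -0.005], [0, 0, 0], 0]]}}

```text
t: 17.6
tool_pos: [0.6644, -0.1007, 0.0367]
tool_rot: [-1.413, 0.803, -0.808]
contact_force: [3.4, 2.8, 2.0]
opening: 0.0001
```

```bash
cat >> h.py <<'E'
N=np.array([.5641,.0295])
def state():
    o,M,t=toolR(); h=np.degrees(np.arctan2(M[1,0],M[0,0])); r=t[:2]-N
    print("t",round(float(o["t"]),2),"z",round(t[2],4),"heading",round(h,2),"r",round(np.hypot(*r),4),"bearing",round(np.degrees(np.arctan2(r[1],r[0])),2),"F",np.round(o["contact_force"],2), "Ftool",np.round(M.T@o["contact_force"],2))
def arc(degs,z=.0368):
    o,M,t=toolR()
    for a in degs:
        r=R.from_euler('z',-a,degrees=True).as_matrix()
        T=np.array([*N,0])+r@(np.array([t[0],t[1],0])-np.array([*N,0])); T[2]=z
        print(a,np.round(M.T@(T-t),4))
E
python3 - <<'E'
from h import *
state(); arc([3,6,9,12,15])
p=ctrl.get_image("wrist"); save(p,"w11")
E
```

```text
t 17.6 z 0.0367 heading -59.29 r 0.1643 bearing -52.38 F [3.42 2.81 2.01] Ftool [-0.67 -2.    4.39]
3 [ 0.0008 -0.0001 -0.0086]
6 [ 0.0012 -0.0001 -0.0172]
9 [ 0.0011 -0.0002 -0.0258]
12 [ 0.0005 -0.0002 -0.0343]
15 [-0.0004 -0.0002 -0.0429]
```

View pics/w11.png

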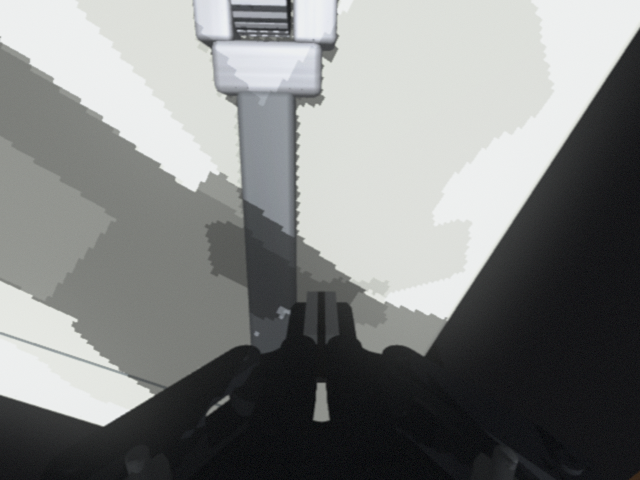

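{"op": "arm_command", "data": {"steps": [[[0.001, 0, -0.009], [0, 3, 0], 0], [[0.001, 0, -0.017], [0, 6, 0], 0], [[0.001, 0, -0.026], [0, 9, 0], 0], [[0.0005, 0, -0.034], [0, 12, 0], 0], [[-0.0005, 0, -0.043], [0, 15, 0], 0]]}}

```text
t: 18.15
tool_pos: [0.6272, -0.1222, 0.0368]
tool_rot: [-1.322, 1.003, -1.008]
contact_force: [3.9, 3.7, 1.9]
opening: -0.0003
```

```bash
python3 - <<'E'
from h import *
state(); arc([3,6,9,12,15])
p=ctrl.get_image("wrist"); save(p,"w12")
p=ctrl.get_image("scene"); crop(p,"s12",170,290,240,400,5)
E
```

```text
t 18.15 z 0.0368 heading -74.42 r 0.1644 bearing -67.41 F [3.91 3.68 1.92] Ftool [-2.5  -1.9   4.77]
3 [ 0.0008 -0.     -0.0086]
6 [ 0.0012 -0.0001 -0.0172]
9 [ 0.0011 -0.0001 -0.0258]
12 [ 0.0006 -0.0002 -0.0344]
15 [-0.0004 -0.0002 -0.0429]
```

View pics/w12.png

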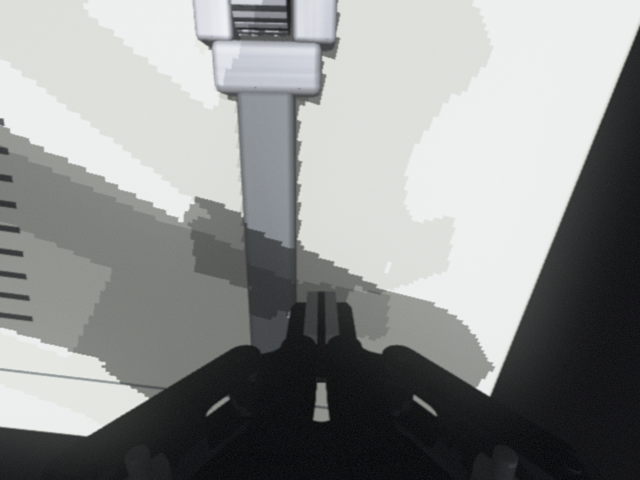

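View pics/s12.png

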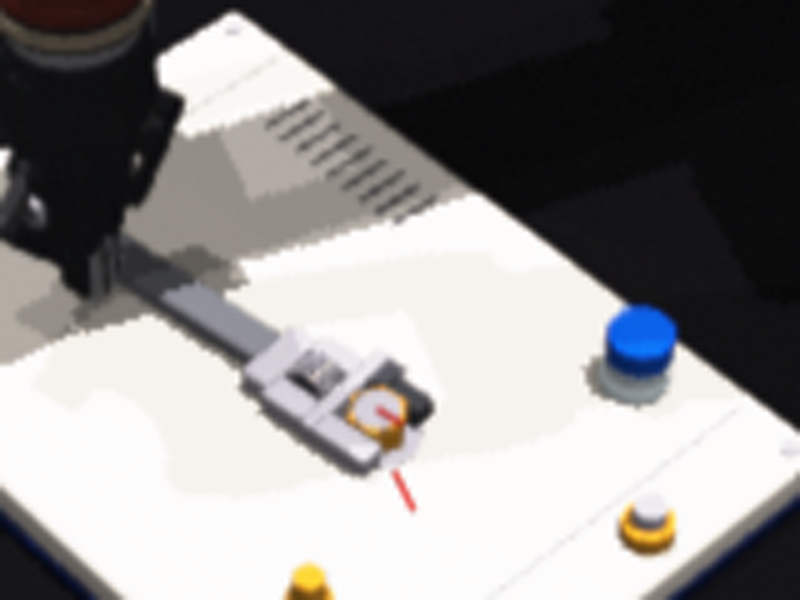

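Turning cleanly with the wrench following (nut at (378,410), mark rotated in the scene crop). Another 15°.

{"op": "arm_command", "data": {"steps": [[[0.001, 0, -0.009], [0, 3, 0], 0], [[0.001, 0, -0.017], [0, 6, 0], 0], [[0.001, 0, -0.026], [0, 9, 0], 0], [[0.0005, 0, -0.034], [0, 12, 0], 0], [[-0.0005, 0, -0.043], [0, 15, 0], 0]]}}

```text
t: 18.75
tool_pos: [0.5853, -0.1337, 0.0367]
tool_rot: [-1.211, 1.198, -1.202]
contact_force: [4.1, 3.0, 1.8]
opening: 0.0001
```

```bash
python3 - <<'E'
from h import *
state(); arc([2,4,6,8,10])
p=ctrl.get_image("top"); crop(p,"t13",180,280,260,400,5.5)
p=ctrl.get_image("scene"); crop(p,"s13",230,280,290,350,12)
E
```

```text
t 18.75 z 0.0367 heading -89.36 r 0.1646 bearing -82.6 F [4.15 3.01 1.79] Ftool [-2.96 -1.77  4.19]
2 [ 0.0006 -0.0001 -0.0057]
4 [ 0.001  -0.0001 -0.0114]
6 [ 0.0011 -0.0002 -0.0172]
8 [ 0.0011 -0.0002 -0.0229]
10 [ 0.0009 -0.0002 -0.0287]
```

View pics/t13.png

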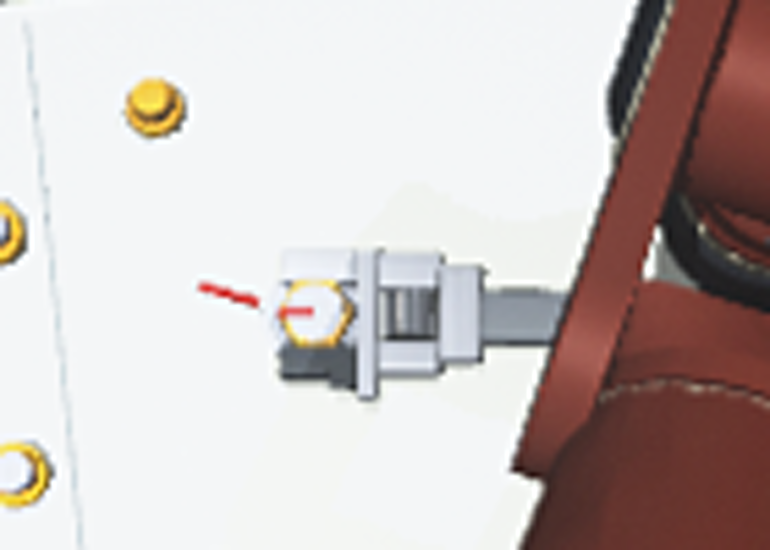

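View pics/s13.png

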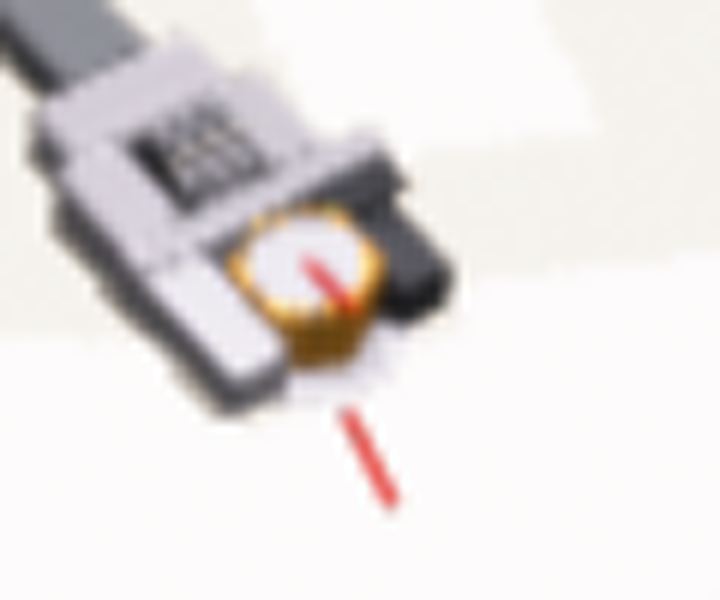

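{"op": "arm_command", "data": {"steps": [[[0.0005, 0, -0.006], [0, 2, 0], 0], [[0.001, 0, -0.0115], [0, 4, 0], 0], [[0.001, 0, -0.017], [0, 6, 0], 0], [[0.001, 0, -0.023], [0, 8, 0], 0], [[0.001, 0, -0.0285], [0, 10, 0], 0]]}}

```text
t: 19.35
tool_pos: [0.5563, -0.1353, 0.0367]
tool_rot: [-1.125, 1.326, -1.329]
contact_force: [4.0, 2.0, 1.1]
opening: 0.0001
```

{"op": "arm_command", "data": {"steps": [[[0.0005, 0, -0.006], [0, 2, 0], 0], [[0.001, 0, -0.0115], [0, 4, 0], 0]]}}

```text
t: 19.55
tool_pos: [0.545, -0.1345, 0.0367]
tool_rot: [-1.086, 1.376, -1.381]
contact_force: [4.1, 0.1, 0.3]
opening: 0.0002
```

```bash
cat >> h.py <<'E'
def marks(p):
    im=np.array(p["img"]).astype(int); c=proj(p,[*N,.0475]).astype(int)
    m=((im[...,0]-np.maximum(im[...,1],im[...,2]))>55)
    box=np.zeros_like(m); box[c[1]-35:c[1]+35,c[0]-35:c[0]+35]=1
    n,l,s,ce=cv2.connectedComponentsWithStats((m&(box>0)).astype(np.uint8))
    for i in range(1,n):
        if s[i,4]<4: continue
        r,cc=np.where(l==i); w=np.maximum((im[r,cc,0]-np.maximum(im[r,cc,1],im[r,cc,2])),1)
        for z in (.0475,.03):
            P=np.array([at_z(p,(a,b),z)[:2] for a,b in zip(r,cc)]); mu=np.average(P,axis=0,weights=w); C=np.cov((P-mu).T,aweights=w); v=np.linalg.eigh(C)[1][:,1]
            if v[1]<0:v=-v
            print("z",z,"area",s[i,4],"at",np.round(mu,4),"line heading",round(np.degrees(np.arctan2(v[1],v[0])),1),"bearing from N",round(np.degrees(np.arctan2(*(mu-N)[::-1])),1))
E
python3 - <<'E'
from h import *
state(); arc([1,2])
p=ctrl.get_image("top"); crop(p,"t14",210,270,280,360,9); marks(p)
p=ctrl.get_image("scene"); crop(p,"s14",230,280,290,350,12); marks(p)
E
```

```text
t 19.55 z 0.0367 heading -103.41 r 0.1651 bearing -96.63 F [4.14 0.14 0.27] Ftool [-1.09 -0.25  4.  ]
1 [ 0.0003 -0.0001 -0.0029]
2 [ 0.0006 -0.0001 -0.0057]
z 0.0475 area 20 at [0.5736 0.0612] line heading 73.2 bearing from N 73.2
z 0.03 area 20 at [0.5765 0.0621] line heading 73.2 bearing from N 69.1
z 0.0475 area 11 at [0.5684 0.0345] line heading 76.8 bearing from N 49.6
z 0.03 area 11 at [0.5712 0.035 ] line heading 76.8 bearing from N 37.8
z 0.0475 area 14 at [0.5663 0.0376] line heading 81.7 bearing from N 74.8
z 0.03 area 14 at [0.557  0.0259] line heading 81.7 bearing from N -152.9
z 0.0475 area 13 at [0.584  0.0757] line heading 72.2 bearing from N 66.7
z 0.03 area 13 at [0.575  0.0646] line heading 72.2 bearing from N 72.7
```

View pics/t14.png

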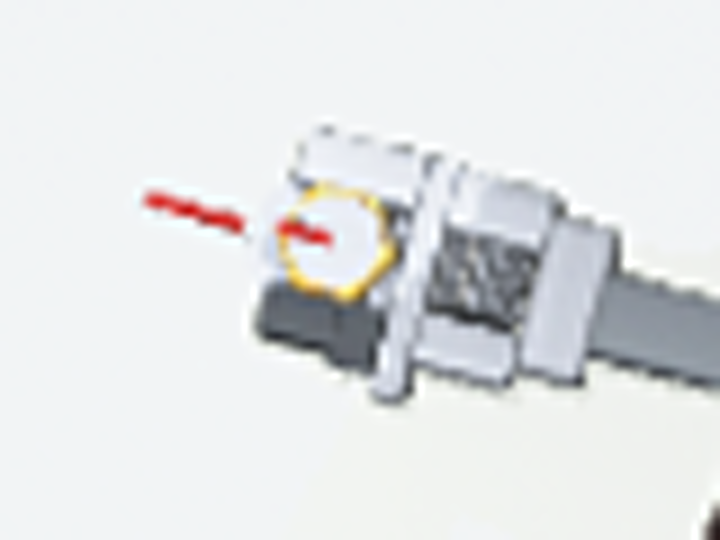

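View pics/s14.png

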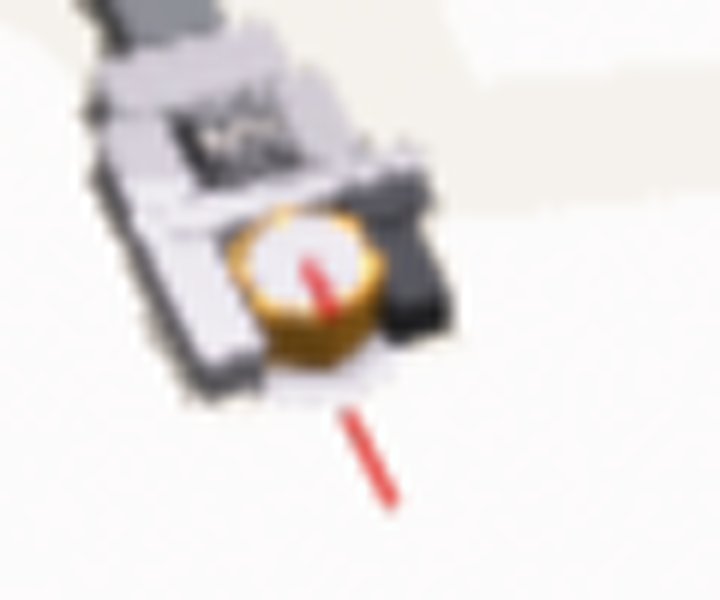

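{"op": "arm_command", "data": {"steps": [[[0.0003, 0, -0.003], [0, 1, 0], 0], [[0.0006, 0, -0.006], [0, 2, 0], 0], [[0.0006, 0, -0.006], [0, 2, 0], 0]]}}

```text
t: 19.95
tool_pos: [0.5383, -0.1338, 0.0366]
tool_rot: [-1.068, 1.401, -1.405]
contact_force: [3.3, 1.5, 0.7]
opening: -0.0
```

{"op": "arm_command", "data": {"steps": [[[0, 0, 0.01], [0, 0, 0], 0], [[0, 0, 0.025], [0, 0, 0], 0], [[0, -0.02, 0.03], [0, 0, 0], 0], [[0, -0.06, 0.03], [0, 0, 0], 0], [[0, -0.1, 0.03], [0, 0, 0], 0]]}}

```text
t: 20.45
tool_pos: [0.5656, -0.1416, 0.1358]
tool_rot: [-1.073, 1.406, -1.402]
contact_force: [1.4, -0.2, 0.3]
opening: 0.0
```

```bash
python3 - <<'E'
from h import *
state()
p=ctrl.get_image("top"); crop(p,"t15",210,270,280,360,9); marks(p)
p=ctrl.get_image("scene"); crop(p,"s15",230,280,290,350,12); marks(p)
p=ctrl.get_image("wrist"); save(p,"w15"); print(proj(p,[*N,.0475]))
E
```

```text
t 20.45 z 0.1358 heading -105.33 r 0.1711 bearing -89.48 F [ 1.43 -0.16  0.35] Ftool [-0.22 -0.35  1.42]
z 0.0475 area 20 at [0.5736 0.0612] line heading 73.3 bearing from N 73.2
z 0.03 area 20 at [0.5765 0.062 ] line heading 73.3 bearing from N 69.1
z 0.0475 area 10 at [0.5689 0.0346] line heading 71.8 bearing from N 46.8
z 0.03 area 10 at [0.5717 0.035 ] line heading 71.8 bearing from N 36.1
z 0.0475 area 12 at [0.567  0.0373] line heading 74.2 bearing from N 70.0
z 0.03 area 12 at [0.5577 0.0256] line heading 74.2 bearing from N -148.5
z 0.0475 area 13 at [0.584  0.0757] line heading 72.2 bearing from N 66.7
z 0.03 area 13 at [0.575  0.0646] line heading 72.2 bearing from N 72.7
[231.8842187  -20.81561104]
```

View pics/t15.png

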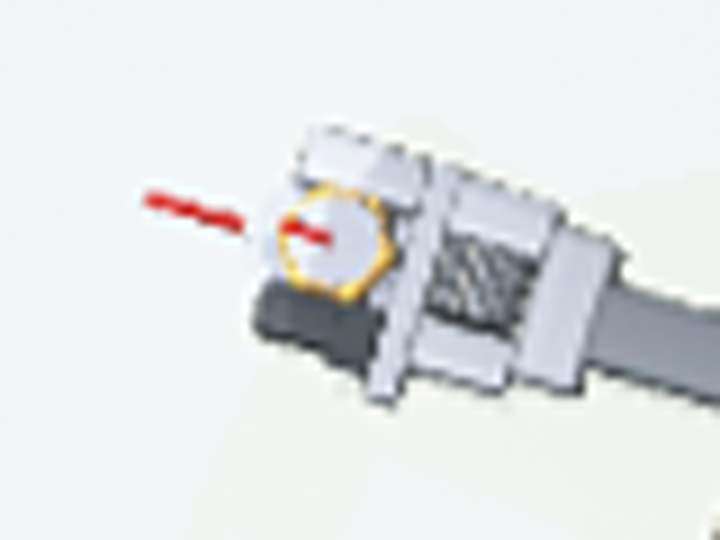

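View pics/w15.png

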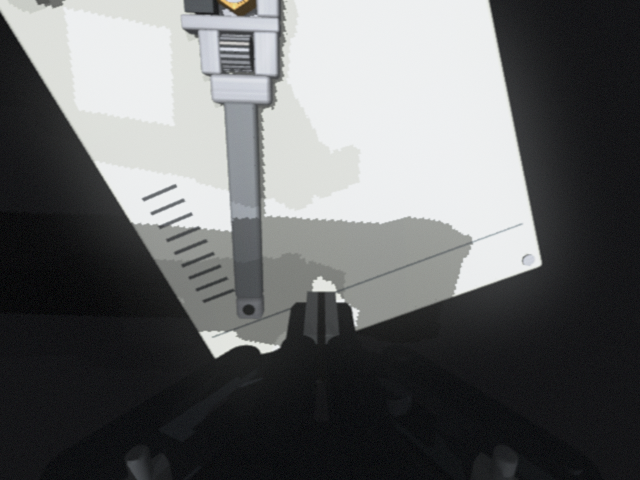

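{"op": "arm_command", "data": {"steps": [[[-0.03, -0.005, -0.01], [0, 0, 0], 0], [[-0.06, -0.005, -0.025], [0, 0, 0], 0], [[-0.1, -0.005, -0.04], [0, 0, 0], 0], [[-0.12, -0.005, -0.045], [0, 0, 0], 0], [[-0.12, -0.005, -0.045], [0, 0, 0], 0]]}}

```text
t: 21.1
tool_pos: [0.5557, -0.013, 0.1423]
tool_rot: [-1.072, 1.398, -1.404]
contact_force: [-0.4, -0.8, -0.2]
opening: -0.0
```

```bash
python3 - <<'E'
from h import *
state()
p=ctrl.get_image("wrist"); c=proj(p,[*N,.0475]).astype(int); print(c); crop(p,"w16",max(c[1]-80,0),c[1]+80,c[0]-100,c[0]+100,4); marks(p)
for i in ("top",):
  q=ctrl.get_image(i); save(q,"t16")
E
```

```text
t 21.1 z 0.1423 heading -105.12 r 0.0433 bearing -101.21 F [-0.38 -0.82 -0.17] Ftool [ 0.89  0.17 -0.16]
[316 184]
z 0.0475 area 84 at [0.5667 0.0368] line heading 74.0 bearing from N 70.6
z 0.03 area 84 at [0.5659 0.0345] line heading 74.0 bearing from N 70.0
```

View pics/w16.png

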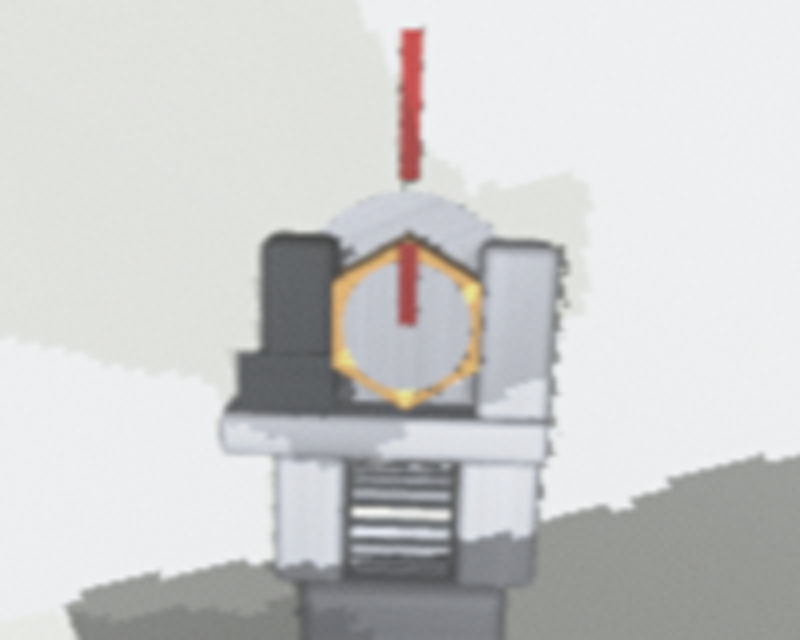

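```bash
python3 -c "
from station import ctrl
print(ctrl.finish_job())"
```

```text
the job is handed in; nothing more can be done
None
```

The jaw is snug on the nut, the nut's red mark points at the manifold's mark, and I handed the job in at about 21 s. The hand-in reports no verdict, so I can't confirm that it passed.

- **Closing the jaw:** I rolled the worm in five strokes with the shut fingertips, pressing with about 7 N at most by the wrist readings. The last stroke no longer moved the jaw, so I took it as snug.
- **Turning the nut:** I pushed the handle sideways, with about 5 N, through roughly 46° around the nut. The force dropped off when I backed the fingers away.
- **Marks:** At the end the nut's mark read 72 to 74° in the three cameras, against about 73° for the manifold's mark. The wrist picture shows the two lines in line within about 2°.
- **Wrench:** It looked flat and closed on both sides of the nut, with the robot clear of everything. I judged its offset from the nut's axis, about 2 to 3 mm, from a picture taken before closing, not measured afterwards.
- **Disagreements:** The cameras differed by up to about 4 mm on positions. The nut seemed to start about 0.03 rad behind zero, and both fit within the allowed ranges.
- **Not measured:** I had no direct reading of the jaw travel or of the squeeze on the nut. I never aimed at or saw contact with the jar, union, bottle or screwdriver, but I did not measure where they ended up.

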